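# Push the row of paint pots home and shut the rack's turn-bar

## Task

Push the row of four square paint pots along the wooden rack, from behind, as one closed-up row, until the leading pot is right up against the end stop; then push the white turn-bar fully shut across the channel behind the last pot. Only push with the fingertips: do not lift, tip or pull apart the pots, and leave the other things on the table where they are.

Things in the scene. Friction and masses are not known exactly. Their poses are not given: they have to be found in the camera images.
- rack: Wooden rack fixed on the table: a channel along its own y axis. Origin: table surface, channel centre line; x is across, away from the robot. Floor 8 mm above the table, 43 mm wide inside; side walls 6 mm thick, tops 18 mm above the table. It runs from y = -210 mm (open end, robot's right) to the end stop's face at y = +150 mm. Yaw up to 0.3 rad either way.
- rack_stop (a point): Middle of the dark end stop's face, on the channel floor, at (0, 150, 8) mm in the rack's frame; the stop's top is 48 mm above the table.
- gate (a joint): Angle of the white turn-bar on the rack's far (+x) side. 0: along the channel, just outside it, pointing to the rack's -y. Negative (to -0.6): swung further out. 1.57: shut, against its stop, pointing to the rack's -x, square across the channel. Turns clockwise from above as it shuts; about 1 N at the tip moves it and it stays where left.
- gate_hinge (a point): The turn-bar's upright hinge axis, at mid-height of the bar, 35 mm above the table, at (36, -21) mm in the rack's frame; its pin's top is 50 mm above the table. When shut, the bar's face is 6 mm behind the last pot of a row that is fully home.
- gate_tip (a point): Free end of the turn-bar, on its centre line, at mid-height, 66 mm from the hinge. The bar is 10 mm thick and spans 26 to 44 mm above the table.
- pot_red: Red square paint pot, 40 x 40 mm, straight sides 30 mm high, round white lid (34 mm across, top 40 mm above the underside), 60 to 130 g. Origin: centre of its underside. The four pots stand in the channel in one touching row, in any colour order, the leading one 60 to 120 mm short of the stop; the whole row slides with 1 to 6 N.
- pot_yellow: Yellow square paint pot, 40 x 40 mm, straight sides 30 mm high, round white lid (34 mm across, top 40 mm above the underside), 60 to 130 g. Origin: centre of its underside. The four pots stand in the channel in one touching row, in any colour order, the leading one 60 to 120 mm short of the stop; the whole row slides with 1 to 6 N.
- pot_green: Green square paint pot, 40 x 40 mm, straight sides 30 mm high, round white lid (34 mm across, top 40 mm above the underside), 60 to 130 g. Origin: centre of its underside. The four pots stand in the channel in one touching row, in any colour order, the leading one 60 to 120 mm short of the stop; the whole row slides with 1 to 6 N.
- pot_blue: Blue square paint pot, 40 x 40 mm, straight sides 30 mm high, round white lid (34 mm across, top 40 mm above the underside), 60 to 130 g. Origin: centre of its underside. The four pots stand in the channel in one touching row, in any colour order, the leading one 60 to 120 mm short of the stop; the whole row slides with 1 to 6 N.
- palette_knife: Bystander: broad-bladed painter's spatula lying beside the rack, about 200 mm long, 20 mm high.
- tin: Bystander: open dark steel tin, 60 mm across, 40 mm high.
- tape: Bystander: cork-coloured roll of tape lying flat, 90 mm across, 24 mm high.
- brown_jar: Bystander: brown glass jar, 64 mm across, 70 mm high.
- rinse_mug: Bystander: blue mug, 80 mm across, 70 mm high.
- brush: Bystander: paint brush lying on the table, 220 mm long.
- yellow_tub: Bystander: yellow lidded tub, 80 mm across, 60 mm high.
Not all that is in view belongs to the job. Of the things like the pot_blue, leave any that is orange or purple; of the rest the smaller one is meant.

How it is judged:
On the way, in this order (a step that is already met when the one before it is completed fails the run):
1. the row is home against the end stop while the turn-bar is still open (y of each of pot_red, pot_yellow, pot_green, pot_blue in the frame of rack above 0.005 m and value of joint gate below 1.2 rad), for 0.2 s.
2. the turn-bar is shut behind the row (value of joint gate above 1.45 rad), for 0.2 s.
At the end, for the whole second after the job is handed in: All four pots stand at rest on the channel floor as a closed row against the end stop (no more than 5 mm of slack in all), and the turn-bar is shut to within 0.12 rad of square across the channel (y of each of pot_red, pot_yellow, pot_green, pot_blue in the frame of rack above 0.005 m and x of pot_red in the frame of rack between -0.008 and 0.008 m and x of pot_yellow in the frame of rack between -0.008 and 0.008 m and x of pot_green in the frame of rack between -0.008 and 0.008 m and x of pot_blue in the frame of rack between -0.008 and 0.008 m and height (world z) of each of pot_red, pot_yellow, pot_green, pot_blue below 0.014 m and value of joint gate above 1.45 rad and linear speed of each of pot_red, pot_yellow, pot_green, pot_blue below 0.02 m/s); the robot touches nothing.
It fails at once if a pot is lifted more than 14 mm off the channel floor (height (world z) of any of pot_red, pot_yellow, pot_green, pot_blue above 0.022 m).
It fails at once if a pot is tipped by more than 0.4 rad (angle between any of pot_red, pot_yellow, pot_green, pot_blue's own z axis and vertical above 0.4 rad).
It fails at once if the row is pulled apart (gaps of more than about 14 mm in all) (horizontal distance between pot_red and pot_yellow above 0.135 m or horizontal distance between any of pot_red, pot_yellow and pot_green above 0.135 m or horizontal distance between any of pot_red, pot_yellow, pot_green and pot_blue above 0.135 m).
It fails at once if a bystander is moved more than 30 mm (distance of any of palette_knife, tin, tape, brown_jar, rinse_mug, brush, yellow_tub from where it was at the start of the episode above 0.03 m).
It also fails if it takes over 46 s, if anything falls off the work surface, if the arm or the gripper's body presses on something with over 40 N, if the wrist force passes 120 N, or if a joint passes its speed limit or range.

## Robot

A 6-joint arm with a two-finger parallel gripper is mounted at the origin on the work surface. World frame = base frame: x ahead of the robot, y to its left, z up, the work surface at z = 0. Lengths are in m, angles in rad, forces in N, time in s.
With the tool pointing down it reaches from about 0.375 to 0.975 m from the base axis. Payload 3.8 kg.
Tool frame: the origin (TCP) lies on the centre line of the jaws, within the pads' length; the fingertips stand 25 mm ahead of it and the grasp point (between the pads) lies 6 mm ahead of it; y points along the fingers, z is the direction in which the jaws open and shut, and the axes are right-handed (so a half turn about y gives the same grasp; the last joint's range is limited). The gripper opens to 85 mm and grips with 20 to 120 N. Pads are 22 mm wide; open, the fingers measure 114 mm over their backs; the gripper's body (76 mm by 85 mm) begins 54 mm behind the grasp point. The pads swing forward as they close: fully open they stand 13 mm farther back than shut.
Start: joints at [-1.177, 0.264, 1.604, -0, 1.274, -0.037], TCP at [0.282, -0.613, 0.256] pointing down, gripper open.
Joint ranges: [-2.63, 2.63], [-0.94, 2.18], [0.31, 2.57], [-1.31, 4.45], [0, 2.66], [-2.55, 2.55]. Speed limits (rad/s): [2.57, 2.57, 3.14, 3.14, 3.14, 3.14].

## Interface

Orientations are given as a rotation vector (axis times angle).
In Python, from workcell import bot gives the robot as it stands.
- The arm moves only by the shell command python3 -m jog 'ROWS' [FORCE]. ROWS is JSON, a list of rows, each a list of 5 numbers: the shift along the world's x, y, z in mm, then the turn about the world's z in degrees, then the finger opening in mm, from 0 to 85.4. A call has exactly 10 rows; each row is the pose to reach, as a shift and turn from the pose commanded when the call began; what a row does not reach only later rows make up. A row lasts 1/8 s, in which the tool goes at most 62.5 mm and 10.7 degrees, less where a joint would pass 70% of its speed; a pose out of reach is approached as far as the arm can. A call with a gripper value outside its range is refused whole. The fingers move at their own pace and stop on an object; FORCE is the grip in N (left out, the last holds). Time passes only in rows, so rows that repeat a pose let the fingers close, or fill a call up. It gives the time, the measured TCP pose, the force and the opening at its end, in the units of the state.
- bot.read_state(): the state, without advancing time (a new reading comes with each control period).
- bot.read_camera(name): name is "scene" or "top" or "wrist"; returns a dict with "pixels" (420x560x3 uint8, red, green, blue), "fx", "fy", "cx", "cy" (pixels), "R" (3x3) and "t" (3): a world point X has camera coordinates R X + t. Camera axes: x right, y down, z forward; pixel columns grow to the right and rows downward; lengths in m; the calibration is good to about 2 mm. The wrist camera is an equidistant fisheye: a pixel r from the principal point sees the ray r / f radians off the axis. A picture is of the moment at which its call begins. There is no depth.
- bot.finish_job(): hands the job in, once; it reports no verdict.
The state is a dict: "time": time; "q": joint angles; "joint_vel": joint speeds; "joint_torque": joint torques, N m; "tool_pos": TCP position; "tcp_rot": TCP orientation; "wrist_force": force on the tool from outside, world axes, zero at the start; "torque": the same for the moment, N m; "width": opening from 0.0 (shut) to 1.0 (fully open).
Only numpy, scipy, OpenCV 4.12 (cv2) and the standard library are available. Lean on these libraries where they do the work, as an engineer would, in place of code of your own. Each camera call takes 0.05 s, during which the arm holds its last target.

## Working session

There is one attempt and no reset: what is moved stays moved. The work goes in short steps, Python scripts to look and compute and a shell command to move; the robot and the scene stay as the last step left them, time stands still between calls to the robot, and variables do not carry over. Pictures are saved under pics/ and viewed, and the job is handed in when it is done.

```bash
mkdir -p pics; ls; python3 - <<'E'
from workcell import bot
import cv2
s=bot.read_state(); print(s['time'],s['tool_pos'],s['tcp_rot'],s['wrist_force'],s['width'])
for n in ("scene","top","wrist"):
    c=bot.read_camera(n); cv2.imwrite(f'pics/{n}0.png',c['pixels'][:,:,::-1]); print(n,c['fx'],c['cx'],c['cy'],c['R'],c['t'])
E
```

```text
pics
0.0 [ 0.28163541 -0.61271344  0.2549853 ] [-0.43443673  1.98558235 -1.98125166] [-0.36293917 -0.49867806 -0.62990517] 0.9999049442213575
scene 445.2771054943895 281.5637957825058 202.65686317985856 [[ 0.11616997  0.99322326 -0.0034769 ]
 [ 0.84421137 -0.10058419 -0.52648834]
 [-0.52327019  0.05822689 -0.85017524]] [-0.0695728  -0.41753887  1.37319656]
top 496.80940541663665 281.87264532898894 217.99927857934557 [[-0.01148714 -0.99983331  0.01419175]
 [-0.99434155  0.00992279 -0.10576584]
 [ 0.10560739 -0.01532639 -0.99428979]] [-0.01913318  0.51729167  1.30083874]
wrist 325.19226210127806 279.1116760966445 207.0541325648837 [[ 0.4180811  -0.90840504 -0.00291178]
 [-0.86875717 -0.40076629  0.29094221]
 [-0.26546032 -0.11910781 -0.9567362 ]] [-0.6745246  -0.03853813  0.37984974]
```

View pics/top0.png

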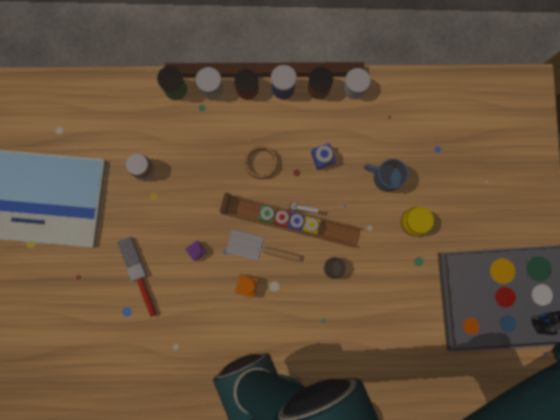

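View pics/scene0.png

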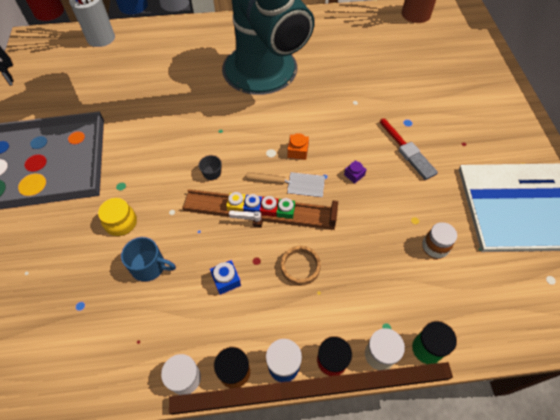

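```bash
python3 - <<'E'
import cv2,numpy as np
a=cv2.imread('pics/top0.png')[170:290,190:390]; b=cv2.imread('pics/scene0.png')[150:260,160:360]
cv2.imwrite('pics/z1.png',np.clip(cv2.resize(a,None,fx=4,fy=4,interpolation=cv2.INTER_CUBIC)*1.6,0,255))
cv2.imwrite('pics/z2.png',cv2.resize(b,None,fx=4,fy=4,interpolation=cv2.INTER_CUBIC))
E
```

```text
[ WARN:0@0.078] global loadsave.cpp:1063 imwrite_ Unsupported depth image for selected encoder is fallbacked to CV_8U.
```

View pics/z1.png

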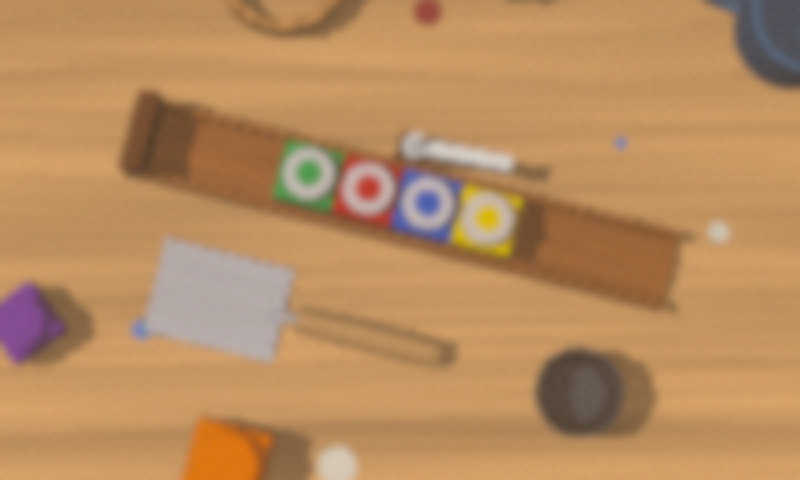

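View pics/z2.png

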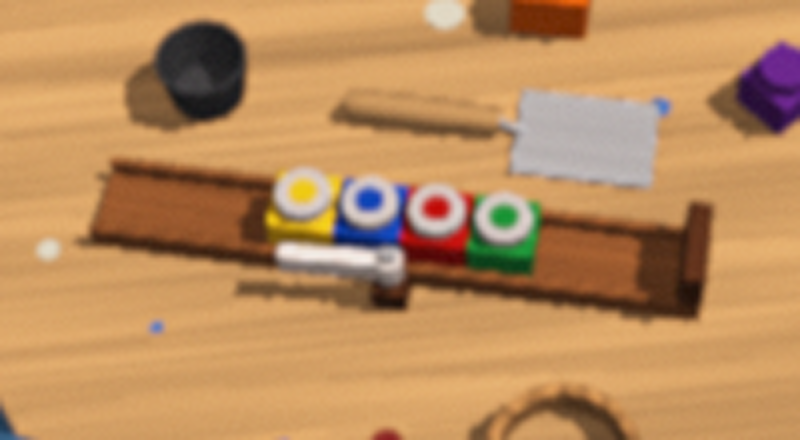

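View pics/wrist0.png

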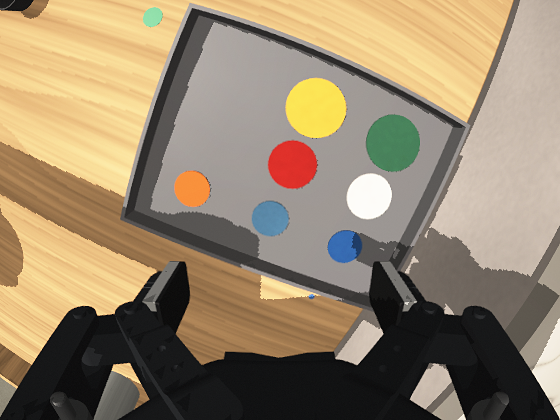

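In the top picture the row sits from green (267,213) nearest the stop (225,203), through red and blue, to yellow (312,225). The turn-bar runs from its hinge (293,206) to its tip (318,211). Next I triangulate these.

```bash
cat > h.py <<'E'
import numpy as np,cv2
from workcell import bot
def ray(c,u,v):
    R=np.array(c['R']);t=np.array(c['t']); d=R.T@np.array([(u-c['cx'])/c['fx'],(v-c['cy'])/c['fy'],1]); return -R.T@t,d/np.linalg.norm(d)
def onz(c,u,v,z):
    o,d=ray(c,u,v); return o+d*(z-o[2])/d[2]
def tri(c1,p1,c2,p2):
    o1,d1=ray(c1,*p1);o2,d2=ray(c2,*p2)
    s=np.linalg.lstsq(np.c_[d1,-d2],o2-o1,rcond=None)[0]
    a=o1+d1*s[0];b=o2+d2*s[1]; return (a+b)/2,np.linalg.norm(a-b)
HS={'red':[(0,6),(172,180)],'yellow':[(24,32)],'green':[(45,80)],'blue':[(105,125)]}
def blobs(c,col,roi,smin=110,vmin=50):
    hsv=cv2.cvtColor(c['pixels'],cv2.COLOR_RGB2HSV); m=np.zeros(hsv.shape[:2],np.uint8)
    for a,b in HS[col]: m|=cv2.inRange(hsv,(a,smin,vmin),(b,255,255))
    k=np.zeros_like(m); x0,y0,x1,y1=roi; k[y0:y1,x0:x1]=1; m*=k
    return m
def lid(c,roi):
    hsv=cv2.cvtColor(c['pixels'],cv2.COLOR_RGB2HSV)
    m=cv2.inRange(hsv,(0,0,110),(180,75,255)); k=np.zeros_like(m); x0,y0,x1,y1=roi; k[y0:y1,x0:x1]=1; return m*k
E
python3 - <<'E'
from h import *
T=bot.read_camera('top');S=bot.read_camera('scene')
def lids(c,roi):
    out=[]
    m=lid(c,roi); cs,h=cv2.findContours(m,cv2.RETR_EXTERNAL,cv2.CHAIN_APPROX_NONE)
    for q in cs:
        if cv2.contourArea(q)>40:
            (x,y),wh,a=cv2.minAreaRect(q); out.append(((x,y),wh)); print(np.round([x,y,*wh],1),c['pixels'][int(y),int(x)])
    return out
print('top');lids(T,(255,195,330,245));print('scene');lids(S,(220,185,300,225))
E
```

```text
top
[259.  239.5   9.    8. ] [114 108 106]
[311.5 224.5  11.   11. ] [135 114  10]
[296.3 220.3  10.6   9.9] [ 49  60 107]
[281.5 216.5  11.   11. ] [117  40  31]
[267. 213.  10.  10.] [50 95 48]
[307.  208.3  22.2   4.1] [131 125 118]
scene
[244.5 215.   31.2   9. ] [198 181 174]
[285.5 204.   14.3  13. ] [ 28 151  57]
[268.6 202.2  12.5  13.4] [193  10   5]
[253. 200.  12.  16.] [ 14  67 181]
[235.5 198.   12.   13.4] [239 203  22]
[293.  189.5   9.   12. ] [186 180 177]
```

```bash
python3 - <<'E'
from h import *
T=bot.read_camera('top');S=bot.read_camera('scene')
z1=lambda u,v:((u+.5)/4-.5+190,(v+.5)/4-.5+170)
z2=lambda u,v:((u+.5)/4-.5+160,(v+.5)/4-.5+150)
P={'yel':((311.5,224.5),(235.3,198)),'blu':((296.5,220.4),(252.3,199.9)),'red':((281.6,216.6),(268.8,202)),'grn':((266.8,213),(285.7,204.1))}
P['stoptopA']=(z1(150,92),z2(706,206)); P['stoptopB']=(z1(124,172),z2(690,204))
P['hinge']=(z1(413,145),z2(390,262)); P['tip']=(z1(513,162),z2(278,255))
P['openfar']=(z1(690,236),z2(95,238)); P['opennear']=(z1(670,306),z2(112,163))
R={}
for k,(a,b) in P.items():
    X,e=tri(T,a,S,b); R[k]=X; print(k,np.round(X*1e3,1),round(e*1e3,1), 'top@z40',np.round(onz(T,*a,.048)*1e3,1), 'scene',np.round(onz(S,*b,.048)*1e3,1))
L=np.array([R[k][:2] for k in('yel','blu','red','grn')])
print(np.diff(L,axis=0)*1e3)
# wood mask -> channel axis from top view at z=.018
for z in(.018,):
  for p in [(690,236),(670,306),(150,92),(124,172),(145,95),(195,105),(135,172)]:
    print(p,np.round(onz(T,*z1(*p),z)*1e3,1))
E
```

```text
yel [ 497.2 -101.1   44.7] 2.6 top@z40 [ 496.9 -102.1   48. ] scene [499.5 -99.6  48. ]
blu [508.4 -61.3  46.3] 3.2 top@z40 [508.1 -62.8  48. ] scene [509.6 -59.7  48. ]
red [518.9 -22.4  46.1] 2.6 top@z40 [518.6 -23.7  48. ] scene [520.2 -21.2  48. ]
grn [529.   16.7  45.3] 3.0 top@z40 [528.5  15.2  48. ] scene [530.7  18.   48. ]
stoptopA [574.6 119.  111.6] 11.2 top@z40 [583.8 119.5  48. ] scene [536.7 138.2  48. ]
stoptopB [530.9 133.7  42.3] 7.1 top@z40 [530.7 136.6  48. ] scene [534.2 129.   48. ]
hinge [547.9 -53.   39.7] 2.2 top@z40 [546.8 -53.8  48. ] scene [552.8 -51.9  48. ]
tip [ 535.8 -118.7   40.5] 3.1 top@z40 [ 534.8 -119.7   48. ] scene [ 540.4 -116.6   48. ]
openfar [ 488.1 -237.2    4.3] 11.5 top@z40 [ 484.6 -235.3   48. ] scene [ 516.  -223.1   48. ]
opennear [ 440.3 -222.7   13.9] 7.5 top@z40 [ 438.7 -220.9   48. ] scene [ 464.  -212.9   48. ]
[[11.15467472 39.80405094]
 [10.49284754 38.8645802 ]
 [10.08393119 39.14482473]]
(690, 236) [ 487.1 -240.7   18. ]
(670, 306) [ 440.2 -225.9   18. ]
(150, 92) [588.5 122.4  18. ]
(124, 172) [534.3 139.9  18. ]
(145, 95) [586.5 125.8  18. ]
(195, 105) [579.4  92.   18. ]
(135, 172) [534.2 132.5  18. ]
```

```bash
python3 - <<'E'
from h import *
from scipy.spatial.transform import Rotation as Ro
s=bot.read_state(); M=Ro.from_rotvec(s['tcp_rot']).as_matrix(); print(M.round(3))
c=bot.read_camera('wrist'); print('cam pos',-np.array(c['R']).T@c['t'],'tool frame',M.T@(-np.array(c['R']).T@c['t']-s['tool_pos']))
z=M[:,2]; print('jaw axis deg',np.degrees(np.arctan2(z[1],z[0])),'rack y deg',np.degrees(np.arctan2(.9655,.2605)))
E
```

```text
[[-0.909 -0.     0.418]
 [-0.418  0.    -0.909]
 [-0.    -1.    -0.001]]
cam pos [ 0.34947053 -0.58320696  0.3735484 ] tool frame [-0.07401708 -0.11758721  0.00093916]
jaw axis deg -65.32015074771193 rack y deg 74.9006578965257
```

```bash
python3 -m jog '[[22,50,-10,8,0],[44,100,-20,16,0],[66,150,-30,24,0],[88,200,-40,32,0],[110,250,-50,40,0],[132,300,-60,46,0],[154,350,-75,50,0],[177,400,-90,50,0],[199,449,-105,50,0],[199,449,-105,50,0]]' && python3 - <<'E'
from h import *
for n in('wrist','scene'):
    c=bot.read_camera(n); cv2.imwrite(f'pics/{n}1.png',c['pixels'][:,:,::-1])
E
```

```text
time: 1.65
tool_pos: [0.4809, -0.161, 0.1501]
tcp_rot: [-1.074, 1.402, -1.398]
wrist_force: [-0.6, -0.3, -0.4]
width: -0.002
```

View pics/wrist1.png

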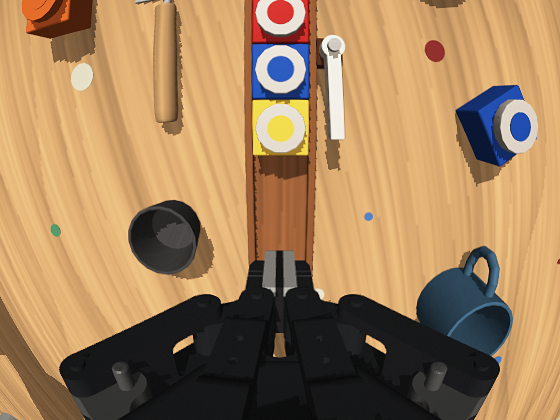

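View pics/scene1.png

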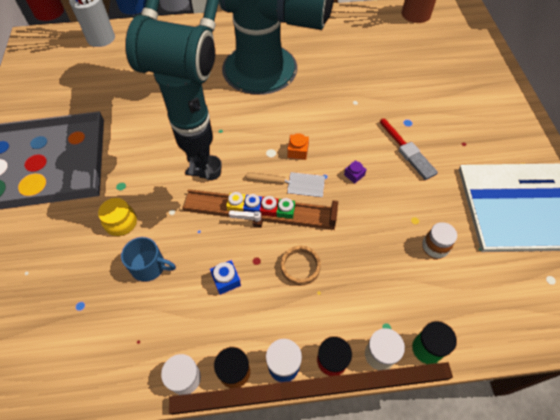

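The wrist picture shows the closed fingertips (280,265) in line with the channel, with yellow's rear face near row 155 and the bar open (hinge 333,45; tip 337,138). I'll check positions with a wrist ray measurement.

```bash
cat >> h.py <<'E'
def wz(c,u,v,z):
    R=np.array(c['R']);t=np.array(c['t']); dx,dy=u-c['cx'],v-c['cy']; r=np.hypot(dx,dy); th=r/c['fx']
    d=R.T@np.array([np.sin(th)*dx/r,np.sin(th)*dy/r,np.cos(th)]); o=-R.T@t
    return o+d*(z-o[2])/d[2]
O=np.array([518.6,-23.3]);Y=np.array([.2605,.9655]);X=np.array([.9655,-.2605])
def rack(P): p=np.array(P[:2])*1e3-O; return np.round([p@X,p@Y],1)
E
python3 - <<'E'
from h import *
c=bot.read_camera('wrist'); s=bot.read_state()
for n,u,v,z in [('yel',280.5,128.5,.048),('blu',280,69.5,.048),('red',280,11,.048),('rearL',253.5,155,.038),('rearR',309,155,.038),('hinge',334,45,.05),('tip',337,138,.044),('wallL far',247,10,.018),('wallL near',247,240,.018),('wallR far',317,60,.018),('wallR near',312,240,.018)]:
    P=wz(c,u,v,z); print(n,np.round(P*1e3,1),rack(P))
print('tcp',rack(s['tool_pos']),s['tool_pos'])
E
```

```text
yel [ 498.4 -105.    48. ] [  1.7 -84.2]
blu [508.6 -66.1  48. ] [  1.4 -43.9]
red [519.5 -25.7  48. ] [ 1.5 -2.1]
rearL [ 474.7 -118.8   38. ] [ -17.5 -103.6]
rearR [ 513.  -129.1   38. ] [  22.2 -103.6]
hinge [547.9 -58.4  50. ] [ 37.4 -26.2]
tip [ 534.7 -121.4   44. ] [ 41.1 -90.5]
wallL far [498.1  -8.6  18. ] [-23.7   8.8]
wallL near [ 447.  -187.8   18. ] [ -26.2 -177.4]
wallR far [538.8 -62.   18. ] [ 29.6 -32.1]
wallR near [ 499.6 -202.    18. ] [  28.2 -177.5]
tcp [   0.6 -146.5] [ 0.48099267 -0.16488699  0.15168527]
```

```bash
python3 -m jog '[[0,0,-20,0,0],[0,0,-40,0,0],[0,0,-60,0,0],[0,0,-75,0,0],[0,0,-85,0,0],[0,0,-92,0,0],[0,0,-96,0,0],[0,0,-100,0,0],[0,0,-100,0,0],[0,0,-100,0,0]]' && python3 - <<'E'
from h import *
for n in('wrist','scene'):
    c=bot.read_camera(n); im=c['pixels'][:,:,::-1]
    if n=='scene': im=cv2.resize(im[130:250,150:310],None,fx=4,fy=4,interpolation=cv2.INTER_CUBIC)
    cv2.imwrite(f'pics/{n}2.png',im)
print(bot.read_state()['tool_pos'],bot.read_state()['wrist_force'])
E
```

```text
time: 3.05
tool_pos: [0.4811, -0.1643, 0.0515]
tcp_rot: [-1.071, 1.403, -1.404]
wrist_force: [-0.1, -0.5, 0.1]
width: 0.001
[ 0.48111477 -0.16433932  0.05156416] [-0.45004693 -0.12240264  0.37555111]
```

View pics/wrist2.png

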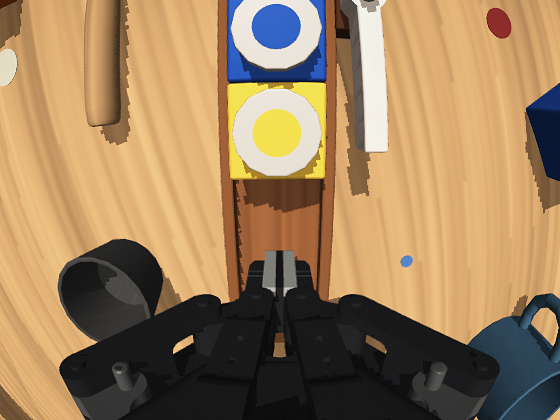

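View pics/scene2.png

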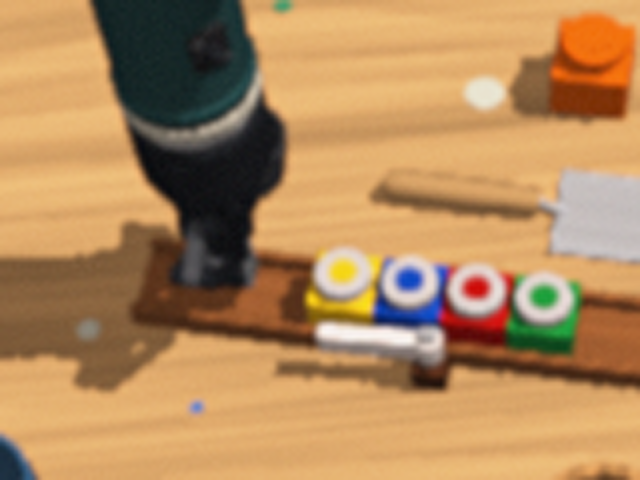

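```bash
python3 -m jog '[[0,0,-5,0,0],[1.3,4.8,-8,0,0],[4,14.5,-8,0,0],[6,22,-8,0,0],[7.5,27,-8,0,0],[8.6,32,-8,0,0],[10,37,-8,0,0],[11.5,42.5,-8,0,0],[13,48.3,-8,0,0],[14.3,53,-8,0,0]]' && python3 - <<'E'
from h import *
c=bot.read_camera('wrist'); cv2.imwrite('pics/wrist3.png',c['pixels'][:,:,::-1]); s=bot.read_state(); print(rack(s['tool_pos']),s['wrist_force'])
E
```

```text
time: 4.4
tool_pos: [0.4953, -0.1112, 0.0434]
tcp_rot: [-1.071, 1.403, -1.404]
wrist_force: [-1.4, -3.4, 0.9]
width: -0.002
[  0.4 -90.4] [-1.04501641  0.19986934  0.23748654]
```

View pics/wrist3.png

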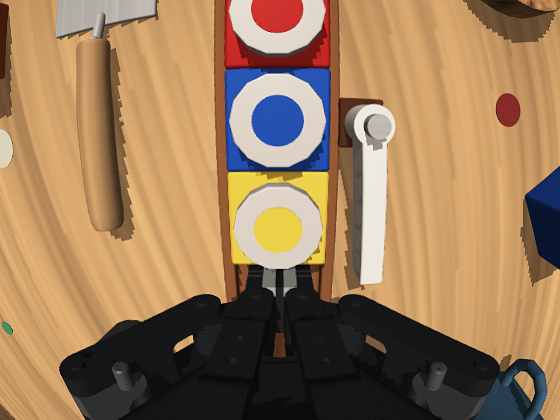

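```bash
python3 -m jog '[[-0.8,-3,0,0,0],[-4.7,-2,6,0,0],[-3.9,1,6,0,0],[-2.6,6,6,0,0],[-1.3,11,6,0,0],[0,16,6,0,0],[1.3,20.5,6,0,0],[2.6,25,6,0,0],[3.9,30,6,0,0],[5,34,6,0,0]]' && python3 - <<'E'
from h import *
c=bot.read_camera('wrist'); cv2.imwrite('pics/wrist4.png',c['pixels'][:,:,::-1]); s=bot.read_state(); print(rack(s['tool_pos']),s['wrist_force'])
c=bot.read_camera('scene'); cv2.imwrite('pics/scene4.png',cv2.resize(c['pixels'][130:250,180:340,::-1],None,fx=4,fy=4,interpolation=cv2.INTER_CUBIC))
E
```

```text
time: 5.7
tool_pos: [0.5007, -0.0774, 0.0497]
tcp_rot: [-1.071, 1.402, -1.404]
wrist_force: [-2.4, -5.0, 4.7]
width: -0.003
[ -3.2 -56.5] [-1.4132521  -3.56915345  3.66242193]
```

View pics/wrist4.png

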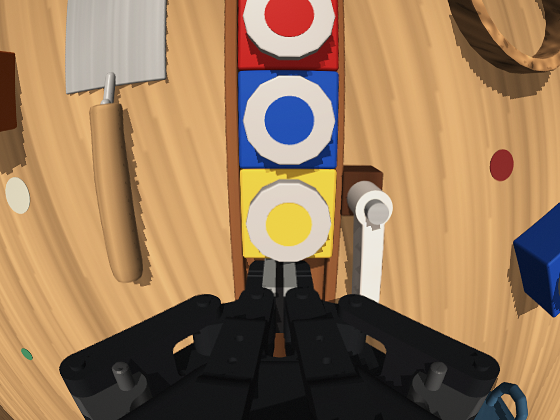

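View pics/scene4.png

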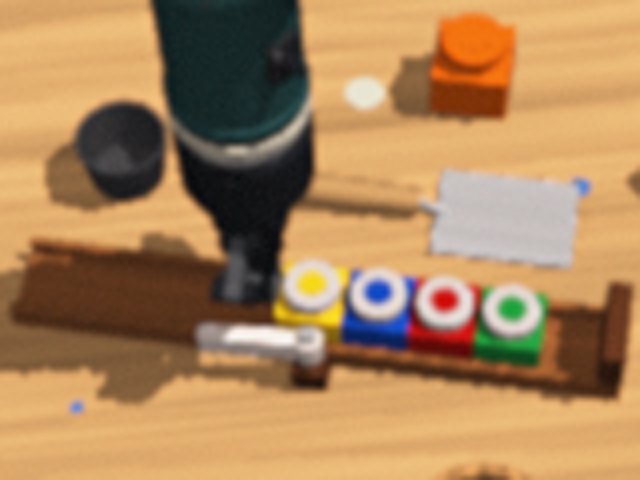

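```bash
python3 -m jog '[[-0.7,-2.5,0,0,0],[-1.4,-5,0,0,0],[-1.4,-5,0,0,0],[-1.4,-5,0,0,0],[-1.4,-5,0,0,0],[-1.4,-5,0,0,0],[-1.4,-5,0,0,0],[-1.4,-5,0,0,0],[-1.4,-5,0,0,0],[-1.4,-5,0,0,0]]' && python3 - <<'E'
from h import *
c=bot.read_camera('wrist'); cv2.imwrite('pics/wrist5.png',c['pixels'][:,:,::-1]); s=bot.read_state(); print(rack(s['tool_pos']),s['wrist_force'])
c=bot.read_camera('wrist')
for n,u,v,z in [('hinge',376,213,.05),('hinge2',374,207,.044)]: print(n,rack(wz(c,u,v,z)))
E
```

```text
time: 7.05
tool_pos: [0.4988, -0.0823, 0.0493]
tcp_rot: [-1.071, 1.403, -1.403]
wrist_force: [0.1, 0.2, -0.1]
width: -0.001
[ -3.8 -62.1] [ 0.3234226  -0.58585888  0.0496976 ]
hinge [ 34.5 -26.8]
hinge2 [ 35.4 -26.2]
```

View pics/wrist5.png

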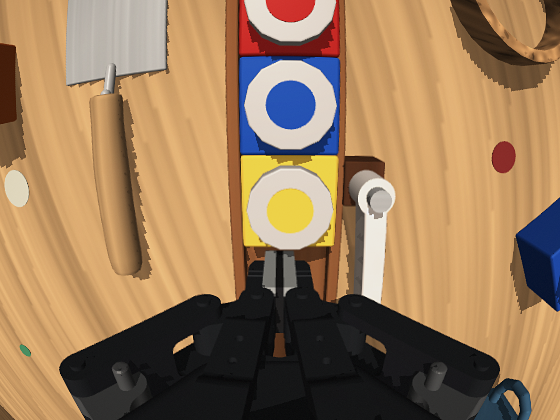

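```bash
python3 -m jog '[[0,0,-5,0,0],[0.5,2,-5,0,0],[1,4,-5,0,0],[1.8,6.5,-5,0,0],[2.6,9.5,-5,0,0],[3.4,12.5,-5,0,0],[4.2,15.5,-5,0,0],[5,18.5,-5,0,0],[5.8,21.5,-5,0,0],[6.5,24,-5,0,0]]' && python3 - <<'E'
from h import *
c=bot.read_camera('wrist'); cv2.imwrite('pics/wrist6.png',c['pixels'][:,:,::-1]); s=bot.read_state(); print(rack(s['tool_pos']),s['wrist_force'],s['torque'])
E
```

```text
time: 8.4
tool_pos: [0.5053, -0.0581, 0.0443]
tcp_rot: [-1.071, 1.403, -1.403]
wrist_force: [-0.7, -2.0, -0.6]
width: -0.001
[ -3.8 -36.8] [-0.33707794 -1.41252933  0.14074152] [-0.14434198  0.08000777  0.06741276]
```

View pics/wrist6.png

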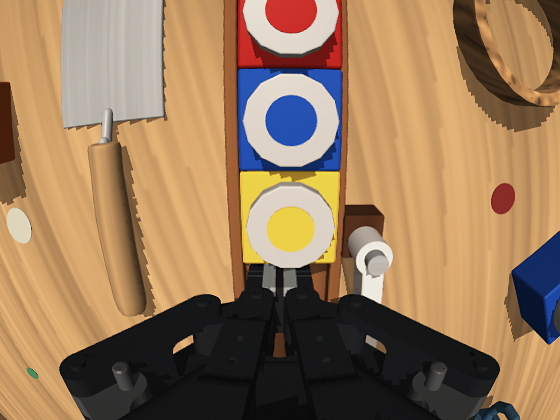

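```bash
python3 -m jog '[[0.4,1.5,0,0,0],[0.8,3,0,0,0],[1.2,4.5,0,0,0],[1.6,6,0,0,0],[2,7.5,0,0,0],[2.4,9,0,0,0],[2.7,10,0,0,0],[2.7,10,0,0,0],[2.7,10,0,0,0],[2.7,10,0,0,0]]' && python3 - <<'E'
from h import *
c=bot.read_camera('wrist'); cv2.imwrite('pics/wrist7.png',c['pixels'][:,:,::-1]); s=bot.read_state(); print(rack(s['tool_pos']),s['wrist_force'],s['torque'])
c=bot.read_camera('scene'); cv2.imwrite('pics/scene7.png',cv2.resize(c['pixels'][130:250,200:360,::-1],None,fx=4,fy=4,interpolation=cv2.INTER_CUBIC))
E
```

```text
time: 9.7
tool_pos: [0.508, -0.0482, 0.0443]
tcp_rot: [-1.07, 1.404, -1.403]
wrist_force: [-1.7, -0.3, -0.3]
width: 0.002
[ -3.7 -26.7] [-1.07145351 -0.33535216 -1.79275619] [-0.0455674   0.05275416  0.01921225]
```

View pics/wrist7.png

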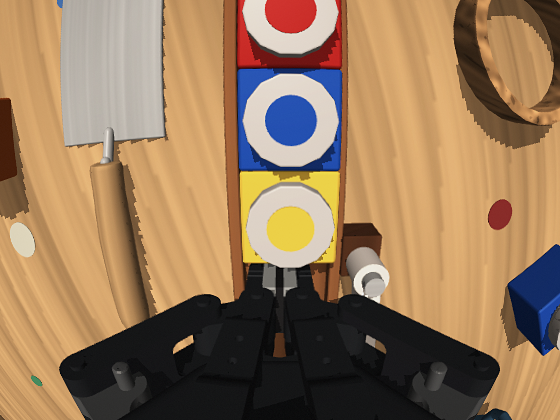

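View pics/scene7.png

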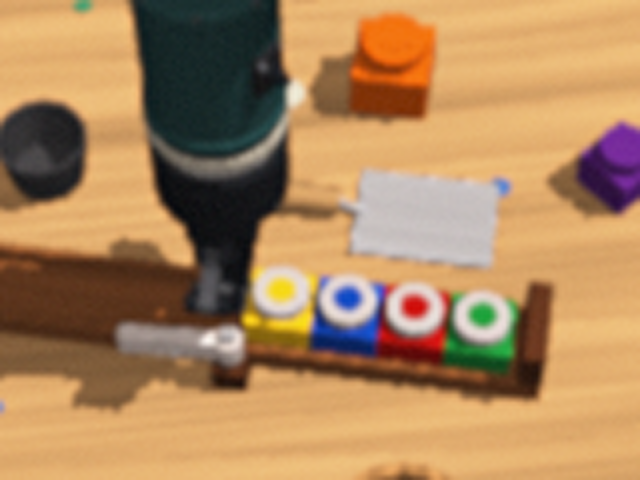

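The scene picture shows green (482,320) just short of the stop (535,330), with the fingers clear of the hinge. Now I push until the force rises.

```bash
python3 -m jog '[[0.3,1,0,0,0],[0.5,2,0,0,0],[0.8,3,0,0,0],[1.1,4,0,0,0],[1.3,5,0,0,0],[1.3,5,0,0,0],[1.3,5,0,0,0],[1.3,5,0,0,0],[1.3,5,0,0,0],[1.3,5,0,0,0]]' && python3 - <<'E'
from h import *
s=bot.read_state(); print(rack(s['tool_pos']),s['wrist_force'],s['torque'])
c=bot.read_camera('scene'); cv2.imwrite('pics/scene8.png',cv2.resize(c['pixels'][130:250,200:360,::-1],None,fx=4,fy=4,interpolation=cv2.INTER_CUBIC))
E
```

```text
time: 11.05
tool_pos: [0.5094, -0.0432, 0.0444]
tcp_rot: [-1.07, 1.403, -1.403]
wrist_force: [-0.6, -2.6, 2.0]
width: 0.002
[ -3.7 -21.7] [-0.55534009 -2.56512823  1.97446036] [-0.33407331  0.07295582  0.04433252]
```

View pics/scene8.png

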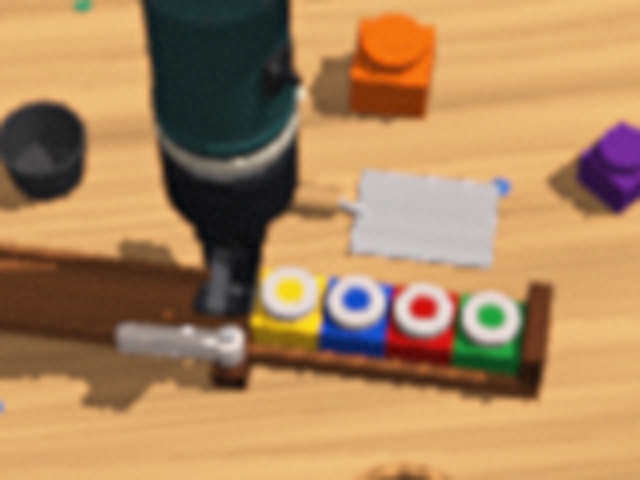

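```bash
python3 -m jog '[[0.3,1,0,0,0],[0.5,2,0,0,0],[0.8,3,0,0,0],[0.8,3,0,0,0],[0.8,3,0,0,0],[0.8,3,0,0,0],[0.8,3,0,0,0],[0.8,3,0,0,0],[0.8,3,0,0,0],[0.8,3,0,0,0]]' && python3 - <<'E'
from h import *
s=bot.read_state(); print(rack(s['tool_pos']),s['wrist_force'],s['torque'])
E
```

```text
time: 12.35
tool_pos: [0.5095, -0.0429, 0.0444]
tcp_rot: [-1.075, 1.401, -1.405]
wrist_force: [-4.0, -14.1, 3.8]
width: -0.003
[ -3.7 -21.3] [ -4.00993362 -14.08858183   3.7883042 ] [-2.25059304  0.56860565 -0.00982653]
```

```bash
python3 -m jog '[[-1.3,-5,0,0,0],[-6,-22,0,0,0],[-11.7,-43.4,0,0,0],[-11.7,-43.4,25,0,0],[-11.7,-43.4,62,0,0],[-11.7,-43.4,62,0,0],[25,-55,62,0,0],[60.7,-65.8,62,0,0],[60.7,-65.8,62,0,0],[60.7,-65.8,62,0,0]]' && python3 - <<'E'
from h import *
s=bot.read_state(); print(rack(s['tool_pos']),s['wrist_force'])
c=bot.read_camera('wrist'); cv2.imwrite('pics/wrist9.png',c['pixels'][:,:,::-1])
c=bot.read_camera('scene'); cv2.imwrite('pics/scene9.png',cv2.resize(c['pixels'][130:250,200:360,::-1],None,fx=4,fy=4,interpolation=cv2.INTER_CUBIC))
E
```

```text
time: 13.6
tool_pos: [0.5692, -0.1059, 0.1047]
tcp_rot: [-1.073, 1.406, -1.401]
wrist_force: [-0.8, 1.0, -0.0]
width: -0.003
[ 70.3 -66.6] [-0.79978453  0.98991221 -0.00534911]
```

View pics/wrist9.png

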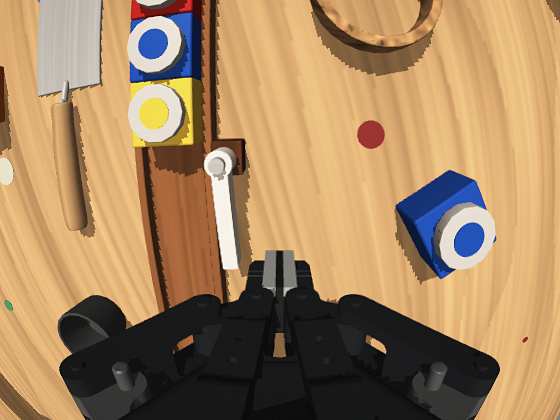

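View pics/scene9.png

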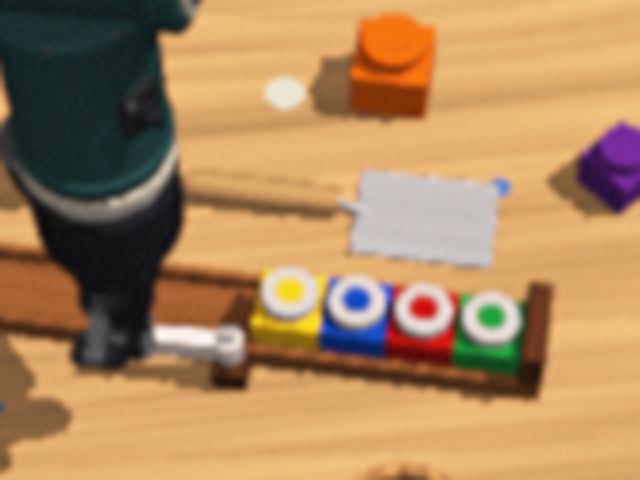

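```bash
python3 - <<'E'
from h import *
c=bot.read_camera('wrist')
for n,u,v,z in [('yel lid',154,112.5,.048),('rear',133,147,.038),('rear2',194,146,.038),('blu',154,44,.048),('hinge',217,166,.05),('tip',231,268,.044),('bluecube near',441,277,0.0),('bluecube lid',469,240,.055)]:
    print(n,rack(wz(c,u,v,z)))
T=bot.read_camera('top')
m=lid(T,(220,185,345,245)); cs,_=cv2.findContours(m,cv2.RETR_EXTERNAL,cv2.CHAIN_APPROX_NONE)
for q in cs:
    if cv2.contourArea(q)>40:
        (x,y),wh,a=cv2.minAreaRect(q); print(np.round([x,y,*wh],1),rack(onz(T,x,y,.048)))
E
```

```text
yel lid [0.9 9.1]
rear [-18.5 -10.7]
rear2 [ 21.1 -12. ]
blu [ 1.5 48.4]
hinge [ 36.7 -22.1]
tip [ 40.4 -86.9]
bluecube near [ 208.6 -123.6]
bluecube lid [190.7 -66.1]
[245. 237.  14.  36.] [-76.  79.]
[279.  215.5  11.   12. ] [1.2 7. ]
[263.8 211.8  12.   12.3] [ 0.7 48.4]
[249. 208.  12.  12.] [ 0.6 88.5]
[234.5 204.   12.   11. ] [  1.3 128.2]
```

```bash
python3 -m jog '[[0,0,-20,0,0],[0,0,-40,0,0],[0,0,-50,0,0],[0,0,-50,0,0],[-7,2.2,-50,0,0],[-14.1,4.4,-50,0,0],[-22,4.6,-50,0,0],[-29,4.8,-50,0,0],[-36.8,4.9,-50,0,0],[-36.8,4.9,-50,0,0]]' && python3 - <<'E'
from h import *
s=bot.read_state(); print(rack(s['tool_pos']),s['wrist_force'])
c=bot.read_camera('wrist'); cv2.imwrite('pics/wrist10.png',c['pixels'][:,:,::-1])
E
```

```text
time: 15.05
tool_pos: [0.533, -0.1013, 0.0563]
tcp_rot: [-1.071, 1.404, -1.403]
wrist_force: [-0.4, -0.0, 0.6]
width: 0.003
[ 34.2 -71.5] [-0.44214175 -0.04635438  0.62547188]
```

View pics/wrist10.png

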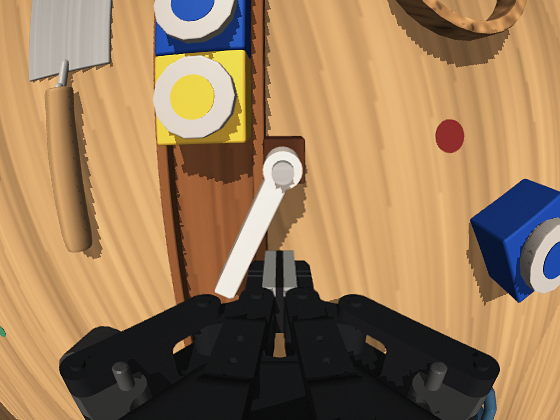

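```bash
python3 -m jog '[[-7.5,5,0,0,0],[-15,10,0,0,0],[-22.4,15.4,0,0,0],[-26,22,0,0,0],[-29.5,28.7,0,0,0],[-31,35,0,0,0],[-31.7,40,0,0,0],[-32.1,43,0,0,0],[-32.1,44.3,0,0,0],[-32.1,44.3,0,0,0]]' && python3 - <<'E'
from h import *
s=bot.read_state(); print(rack(s['tool_pos']),s['wrist_force'])
c=bot.read_camera('wrist'); cv2.imwrite('pics/wrist11.png',c['pixels'][:,:,::-1])
E
```

```text
time: 16.35
tool_pos: [0.5018, -0.0574, 0.0562]
tcp_rot: [-1.072, 1.403, -1.404]
wrist_force: [-0.4, -5.1, -0.2]
width: 0.001
[ -7.3 -37.3] [-0.42489092 -5.13977858 -0.21256908]
```

View pics/wrist11.png

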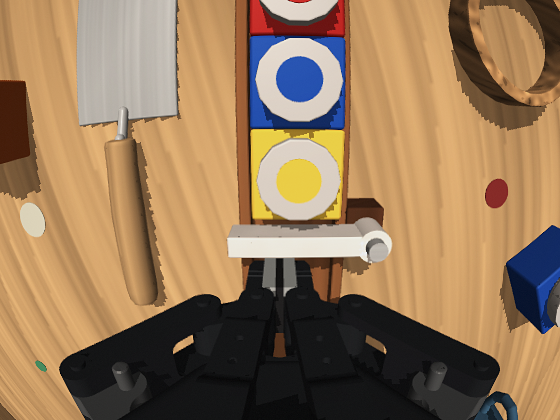

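The bar lies square across behind yellow (228–390, row ~245) with 5 N on the tool. I press slightly more, then back off and look.

```bash
python3 -m jog '[[0.3,1,0,0,0],[0.5,2,0,0,0],[0.5,2,0,0,0],[0.5,2,0,0,0],[0.5,2,0,0,0],[0.5,2,0,0,0],[0.5,2,0,0,0],[0.5,2,0,0,0],[0.5,2,0,0,0],[0.5,2,0,0,0]]' && python3 -m jog '[[-1.3,-5,0,0,0],[-5,-19,0,0,0],[-8,-29,0,0,0],[-8,-29,20,0,0],[-8,-29,50,0,0],[-12,-60,90,0,0],[-25,-100,100,0,0],[-35,-135,100,0,0],[-35,-135,100,0,0],[-35,-135,100,0,0]]' && python3 - <<'E'
from h import *
s=bot.read_state(); print(rack(s['tool_pos']),s['wrist_force'])
c=bot.read_camera('wrist'); cv2.imwrite('pics/wrist12.png',c['pixels'][:,:,::-1])
c=bot.read_camera('top'); cv2.imwrite('pics/top12.png',cv2.resize(c['pixels'][170:290,190:350,::-1],None,fx=4,fy=4,interpolation=cv2.INTER_CUBIC))
E
```

```text
time: 17.65
tool_pos: [0.5019, -0.0571, 0.0562]
tcp_rot: [-1.074, 1.402, -1.405]
wrist_force: [-1.6, -11.5, 1.1]
width: 0.003
time: 18.9
tool_pos: [0.467, -0.1898, 0.156]
tcp_rot: [-1.07, 1.405, -1.403]
wrist_force: [-0.9, 0.1, 0.0]
width: -0.003
[  -6.5 -174.2] [-0.93260299  0.13824107  0.01660062]
```

View pics/wrist12.png

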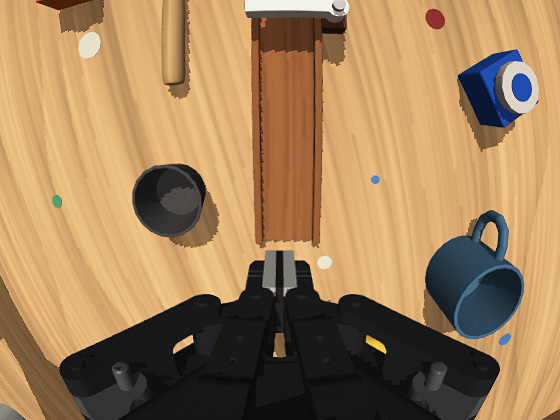

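View pics/top12.png

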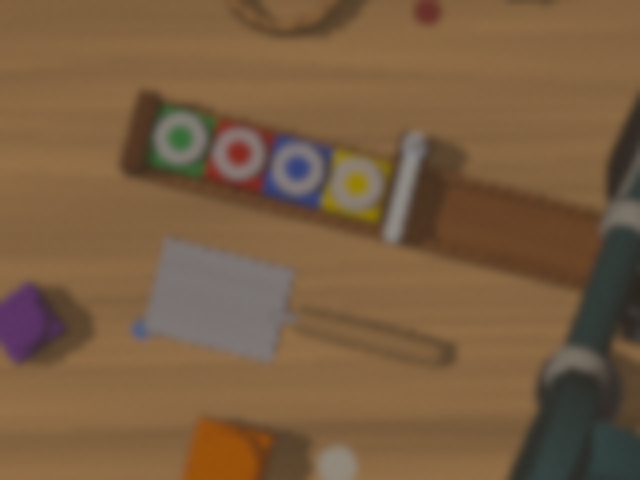

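```bash
python3 - <<'E'
from h import *
T=bot.read_camera('top'); z1=lambda u,v:((u+.5)/4-.5+190,(v+.5)/4-.5+170)
h=rack(onz(T,*z1(413,143),.046)); t=rack(onz(T,*z1(393,240),.044)); print(h,t,'gate',np.arctan2(-(t-h)[0],-(t-h)[1]))
for n,p in dict(g=(180,138),r=(239,154),b=(297,169),y=(357,184)).items(): print(n,rack(onz(T,*z1(*p),.048)))
E
```

```text
[ 36.7 -21.8] [-28.7 -24.9] gate 1.5234311675754868
g [  1.1 127.8]
r [ 0.6 87.4]
b [ 0.5 48. ]
y [0.8 7.2]
```

```bash
python3 -c "
from workcell import bot
print(bot.finish_job()); print(bot.read_state()['time'])"
```

```text
the job is handed in; nothing more can be done
None
the job is handed in; nothing more can be done
```

I pushed the row (green, red, blue, yellow, counted from the stop) along the channel with closed fingertips until it met the end stop. I then swung the turn-bar shut from its far side, backed the arm clear and handed the job in after about 19 s of robot time. `finish_job()` gives no verdict, so these are my own last checks:

- **Row home:** the push force rose to about 14 N with the tool no longer advancing, and the tool was within 1 mm of where I predicted it would stop.
- **Pots:** the top camera put the pot centres at y = 7.2, 48.0, 87.4 and 127.8 mm in the rack's frame, with x within about 1 mm of the centre line. A fully home row would sit at 10, 50, 90 and 130 mm. The wrist camera put the yellow pot at 9.1 mm, before the bar was shut. That is within 3 mm of home, and I put the difference down to camera calibration.
- **Turn-bar:** it met its stop at about 11 N, and the top camera then read 1.52 rad.
- **Side effects:** I saw no bystander moved in the last pictures, but I did not measure their positions. The wrist force was near zero once the arm was clear.

One reading was off along the way: pushing partway with the fingers about 6 mm higher gave roughly 4.7 N upward on the tool. I backed off and lowered them 5 mm, and the upward force was about zero on the next two pushes, then 2 to 4 N as the row closed on the stop.

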